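Nudge a round mirror home in its three-point nest

ROBOT

A 6-joint arm with a two-finger parallel gripper is mounted at the origin on a cart in front of the work surface, level with it; the furniture and walls round the work are solid. World frame = base frame: x ahead of the robot, y to its left, z up, the work surface at z = 0. Lengths are in m, angles in rad, forces in N, time in s.
With the tool pointing down it reaches from about 0.35 to 0.85 m from the base axis. Payload 8.1 kg.
Tool frame: the origin (TCP) lies where the fingers leave the gripper's body, on its centre line; the fingertips stand 84 mm ahead of it and the grasp point (between the pads) lies 65 mm ahead of it; z points along the fingers, y is the line along which they close (so a half turn about z gives the same grasp; the last joint's range is limited). The gripper opens to 93 mm and grips with 3 to 60 N. Pads are 15 mm wide; open, the fingers measure 128 mm over their backs; the gripper's body (75 mm by 188 mm) begins 65 mm behind the grasp point.
Start: joints at [-1.359, 0.13, 1.488, -0, 1.523, -0.085], TCP at [0.175, -0.574, 0.303] pointing down, gripper open.
Joint ranges: [-2.96, 2.96], [-0.89, 2.26], [0.02, 2.5], [-1.34, 4.48], [0, 2.73], [-2.66, 2.66]. Speed limits (rad/s): [2.39, 2.39, 2.79, 3.14, 3.14, 3.14].

INTERFACE

Orientations are given as a rotation vector (axis times angle).
In Python, from plant import robot gives the robot as it stands.
- The arm moves only by the shell command python3 -m jog 'ROWS' [FORCE]. ROWS is text: rows parted by semicolons, each of 5 numbers parted by spaces: the opening, from 0 (shut) to 1 (fully open), then the shift along the tool's x, y, z in m, then the turn about the tool's z in degrees. A call has 1 to 10 rows; each row shifts and turns the commanded pose from where the row before left it, along the tool's axes as they then stand; what a row does not reach is not made up. A row lasts 1/12 s, in which the tool goes at most 41.7 mm and 7.16 degrees, less where a joint would pass 70% of its speed; a pose out of reach is approached as far as the arm can. A call with a gripper value outside its range is refused whole. The fingers move at their own pace and stop on an object; FORCE is the grip in N (left out, the last holds). Time passes only in rows, so rows that do not move let the fingers close. It gives the time, the measured TCP pose, the force, the opening and the grip force at its end, in the units of the state.
- robot.read_state(): the state, without advancing time (a new reading comes with each control period).
- robot.read_camera(name): name is "scene" or "top" or "wrist"; returns a dict with "color" (400x640x3 uint8, red, green, blue), "intrinsics" (3x3 intrinsics, pixels), "pose" (4x4, takes a point from camera to world coordinates); the wrist camera has in their place "tool_from_camera" (4x4, takes a point from camera to tool coordinates, whose origin is the TCP and whose axes are the flange's). Camera axes: x right, y down, z forward; pixel columns grow to the right and rows downward; lengths in m; the calibration is good to about 2 mm. A picture is of the moment at which its call begins: read the wrist's pose just before it. There is no depth.
- robot.close_job(): hands the job in; it is judged then, once.
The state is a dict: "t": time; "q": joint angles; "dq": joint speeds; "joint_torque": joint torques, N m; "tool_pos": TCP position; "orientation": TCP orientation; "force": force on the tool from outside, world axes, zero at the start; "wrist_torque": the same for the moment, N m; "opening": finger opening in m; "gripper_force": force on a finger pad.
Only numpy, scipy, OpenCV 4.12 (cv2) and the standard library are available. Lean on these libraries where they do the work, as an engineer would, in place of code of your own. Each camera call takes 0.05 s, during which the arm holds its last target. There are 200 camera calls.

TASK

Take the larger of the two round mirrors off its cork rest and set it down flat, mirror face up, on the circle marked on the aluminium nest plate, and let go of it. Then nudge it along the plate, past the sprung plunger and under the heads of the two fixed stops, until it snaps fully home against both stops and the plunger, and leave it there. Do not disturb the small mirror or the things standing about.

Things in the scene. Friction and masses are not known exactly. Their poses are not given: they have to be found in the camera images.
- mirror_centre (a point): Centre (half-way up) of the larger round mirror: a flat cylinder 50 mm in diameter, 16 mm high, plain aluminium cell with a mirror face on top (its +z). About 0.14 kg, loose. Starts lying face up on one of two cork rests.
- small_mirror_centre (a point): Centre (half-way up) of the smaller round mirror, 36 mm in diameter, 16 mm high, same look, loose, on the other cork rest. Not to be moved.
- rest_a: Cork ring 32 mm in diameter, 12 mm high, fixed to the bench; carries the larger mirror. Origin at the centre of its underside.
- rest_b: Cork ring of the same size, fixed; carries the smaller mirror. Origin at the centre of its underside.
- nest: Aluminium nest plate bolted to the bench, 165 mm (x) by 116 mm (y) by 12 mm thick; origin at the centre of its underside. Its +x is the push direction, from the marked circle to the seat; fence on the -y side of the path, sprung plunger on the +y side.
- nest_fence (a point): Middle, at plate level, of the inner face of the low steel fence beside the path: 38 mm long in the nest's x, 9 mm wide, 10 mm high above the plate. The face is 26.5 mm from the path's centre line, 1.5 mm clear of the seated mirror.
- nest_block (a point): Centre of the top of the plunger's dark fixed block: 26 mm (nest's x) by 32 mm (y), top 22 mm above the plate; a round collar stands 2.5 mm out of its face towards the path.
- nest_landing (a point): Centre of the marked circle (52 mm in diameter, a thin dark line) on the plate's top surface, where the mirror is set down; 70 mm before the seat along the nest's -x, clear of everything round it.
- nest_seat (a point): Point on the plate's top surface below the centre of the mirror when it is fully home (the mirror's centre is then 8 mm above it).
- stop_front: Fixed steel stop: a post with a polished slippery 12 mm ball, centre 8 mm above the plate, and a 19 mm head 18 to 22 mm above the plate, overhanging the seated mirror's edge by 3.5 mm, so the mirror can only slide in from the circle, not be put in from above. Origin on its axis at plate level, 31 mm from the seat centre, 15 degrees to the +y side of the push direction.
- stop_side: The other fixed steel stop, same shape, 31 mm from the seat centre, 95 degrees to the -y side of the push direction.
- plunger_nose (a point): Centre of the free-turning steel roller (12 mm in diameter) at the nose of the sprung plunger, 8 mm above the plate, on the +y side of the path, 20 mm before the seat centre. It slides along the nest's y.
- plunger (a joint): How far the plunger is pressed back into its block (nest's +y), in m: 0 free, about 0.002 with the mirror home, 0.007 to 0.010 as the mirror's widest part passes, 0.013 at most. Spring 4 N at 0 plus 0.4 N per mm; the push needed stays below about 12 N; past the widest part the spring helps the mirror home.
- ferrule_box: Small white carton 46 x 62 x 24 mm, loose bystander; origin at the centre of its underside.
- septa_jar: Small jar with a screw lid, 45 mm in diameter and 45 mm high, loose bystander; origin at the centre of its underside.
- marker: Marker pen lying, 128 mm long, 19 mm high, loose bystander; origin at the centre of its underside.
Not all that is in view belongs to the job. Leave any black or yellow look-alike of the part that bears mirror_centre alone.

How it is judged:
By the outcome, as a careful person would: the job done as asked, in the order asked, and still so for the second after the job is handed in, with the robot touching nothing.
It also fails if it takes over 54 s, if anything falls off the work surface, if the arm or the gripper's body presses on something with over 40 N, if the wrist force passes 120 N, or if a joint passes its speed limit or range.

## Working session

There is one attempt and no reset: what is moved stays moved. The work goes in short steps, Python scripts to look and compute and a shell command to move; the robot and the scene stay as the last step left them, time stands still between calls to the robot, and variables do not carry over. Pictures are saved under pics/ and viewed, at most 10 in all, crops included, and the job is handed in when it is done.

```bash
ls; mkdir -p pics
python3 - <<'E'
from plant import robot
import cv2,numpy as np
s=robot.read_state();print(s)
for n in("scene","top"):
    c=robot.read_camera(n);cv2.imwrite(f"pics/{n}0.png",c["color"][:,:,::-1]);print(n,c["intrinsics"],c["pose"])
E
```

```text
pics
{'t': 0.0, 'q': array([-1.35939917e+00,  1.31147662e-01,  1.48926570e+00, -9.53320570e-06,
        1.52297256e+00, -8.53954302e-02]), 'dq': array([ 0.00228681,  0.00059983,  0.00102795, -0.00037237, -0.00071046,
        0.00217289]), 'joint_torque': array([-3.75878917e-04, -5.59847510e+01, -4.91760635e+01,  7.66359223e-02,
        3.53684183e-02, -1.58657899e-04]), 'tool_pos': array([ 0.17540883, -0.57336415,  0.30170282]), 'orientation': array([-3.10529529e+00, -4.64227707e-01,  1.92165265e-04]), 'force': array([-0.50882151, -0.47599886, -0.06469762]), 'wrist_torque': array([-0.0142177 , -0.03409683, -0.04803697]), 'gripper_force': 0.0, 'opening': 0.09302275504924945}
scene [[429.06846692   0.         321.82685123]
 [  0.         429.06846692 202.05417137]
 [  0.           0.           1.        ]] [[ 0.99695741  0.03547036 -0.06941016  0.65549423]
 [ 0.07787714 -0.41524657  0.90636937 -0.94246677]
 [ 0.00332692 -0.90901713 -0.41674547  0.54004304]
 [ 0.          0.          0.          1.        ]]
top [[384.0123796    0.         321.15801268]
 [  0.         384.0123796  203.01377248]
 [  0.           0.           1.        ]] [[-0.00913794 -0.9975272   0.06968494  0.50311258]
 [-0.99982406  0.00797289 -0.01697865  0.07316868]
 [ 0.01638108 -0.06982783 -0.99742455  1.13054675]
 [ 0.          0.          0.          1.        ]]
```

View pics/top0.png

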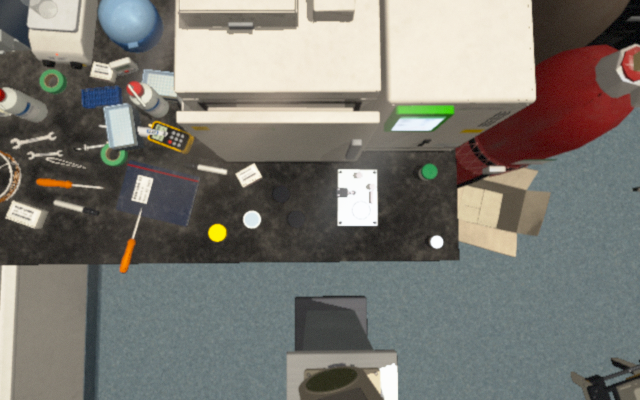

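View pics/scene0.png

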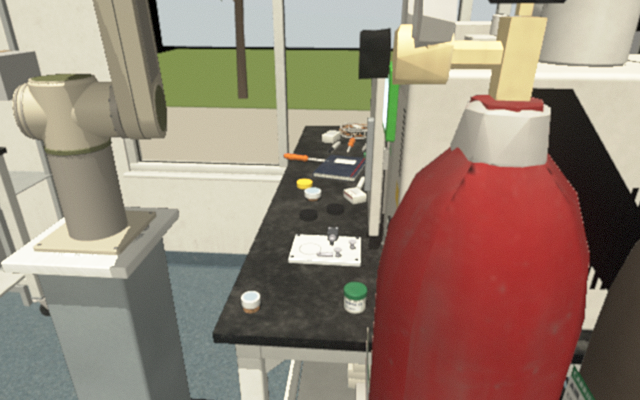

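Candidates seen from above: white discs at (252,219) and (436,242), a yellow one at (217,232), and black ones near (280,193) and (295,219). The two white discs are the mirrors. (252,219) looks like the larger one; I'll confirm it with sizes and an enlarged crop. The nest plate is at about (337–378, 170–226).

```bash
cat > h.py <<'E'
import numpy as np,cv2
def ray(c,u,v,z,pose=None):
    P=c["pose"] if pose is None else pose
    K=c["intrinsics"]; d=P[:3,:3]@np.linalg.solve(K,[u,v,1.]); o=P[:3,3]
    return o+d*(z-o[2])/d[2]
E
python3 - <<'E'
from plant import robot
from h import *
c=robot.read_camera("top");im=c["color"]
g=im.min(2)
a=cv2.resize(im[180:250,200:300],(500,350),interpolation=cv2.INTER_CUBIC)
b=cv2.resize(im[165:250,330:450],(600,425),interpolation=cv2.INTER_CUBIC)
o=np.zeros((350,800,3),np.uint8);o[:245,:350]=cv2.resize(a,(350,245));o[:283,380:780]=cv2.resize(b,(400,283))
cv2.imwrite("pics/crop1.png",o[:,:,::-1])
n,l,st,ce=cv2.connectedComponentsWithStats((g[160:255,200:450]>130).astype(np.uint8))
for i in range(1,n):
    if st[i,4]<40: continue
    u,v=ce[i]+[200,160]
    p=ray(c,u,v,.028); print((u,v),st[i],p, "diam mm",2*np.sqrt(st[i,4]/np.pi)*(c["pose"][2,3]-.028)/384*1000)
    if st[i,4]>1000:
        cnt=cv2.findContours((l==i).astype(np.uint8),cv2.RETR_EXTERNAL,2)[0][0]
        r=cv2.minAreaRect(cnt);print(r); bx=cv2.boxPoints(r)+[200,160]
        for q in bx: print(ray(c,*q,.012))
print("wall",ray(c,300,161,0),ray(c,357,150,.15))
E
```

```text
(np.float64(248.32417582417582), np.float64(174.73626373626374)) [ 36   3  26  24 364] [0.66358164 0.26375843 0.028     ] diam mm 61.8118211472066
(np.float64(213.0748299319728), np.float64(169.312925170068)) [  0   5  27  10 147] [0.68002327 0.365138   0.028     ] diam mm 39.280726802823615
(np.float64(357.4382171226831), np.float64(197.2135922330097)) [ 137    9   41   57 2266] [ 0.59608487 -0.05047062  0.028     ] diam mm 154.22358711282388
((156.99998474121094, 36.999996185302734), (39.99999237060547, 55.99999237060547), 0.0)
[0.51674376 0.00859988 0.012     ]
[0.68114667 0.00662323 0.012     ]
[ 0.68037721 -0.11129526  0.012     ]
[ 0.51570135 -0.10811332  0.012     ]
(np.float64(251.52238805970148), np.float64(219.0634328358209)) [ 43  50  18  19 268] [0.53569589 0.25411403 0.028     ] diam mm 53.03813501009814
(np.float64(436.4109589041096), np.float64(241.5)) [230  75  14  14 146] [ 0.46667626 -0.27568945  0.028     ] diam mm 39.146890888010596
wall [0.70775385 0.1156621  0.        ] [ 0.70845992 -0.03758489  0.15      ]
```

View pics/crop1.png

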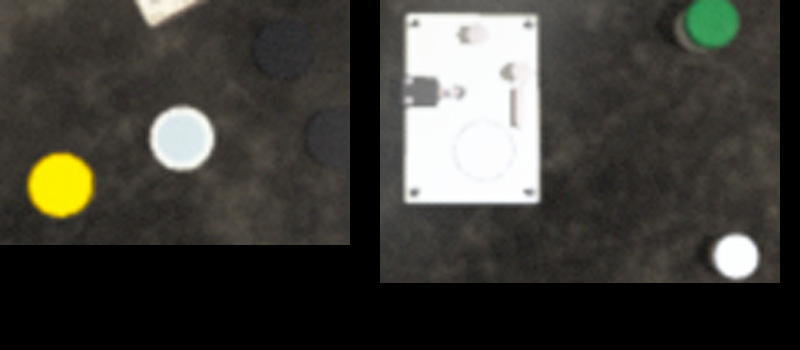

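The crop settles it. The blue-faced disc at top-view pixel (252,219) measures 53 mm, so it is the larger mirror. The disc at (436,242) measures 39 mm and is the small one. The marked circle is near pixel (361,210), and nest +x runs along world +x. Next I square up the tool and move over the nest for a closer look.

```bash
python3 -m jog '1 0 0 0 6;1 0 0 0 6;1 0.01 -0.016 0 5;1 0.02 -0.032 0 0;1 0.02 -0.032 0 0;1 0.02 -0.032 0 0;1 0.02 -0.032 0 0;1 0.02 -0.032 0 0;1 0.02 -0.032 0 0;1 0.02 -0.032 0 0' && python3 -m jog '1 0.02 -0.032 0 0;1 0.02 -0.032 0 0;1 0.02 -0.032 0 0;1 0.02 -0.032 0 0;1 0.02 -0.032 0 0;1 0.02 -0.032 0 0;1 0.02 -0.032 0 0;1 0.02 -0.032 0 0;1 0.01 -0.01 0 0;1 0 0 0 0'
python3 - <<'E'
from plant import robot
import cv2
from scipy.spatial.transform import Rotation as R
s=robot.read_state();c=robot.read_camera("wrist");cv2.imwrite("pics/w1.png",c["color"][:,:,::-1])
print(s["q"],s["tool_pos"],R.from_rotvec(s["orientation"]).as_matrix());print(c["intrinsics"],c["tool_from_camera"])
E
```

```text
t: 0.98
tool_pos: [0.3245, -0.3312, 0.3025]
orientation: [-3.141, 0.0, 0.0]
force: [0.3, 0.2, 0.3]
opening: 0.0929
gripper_force: 0.0
t: 1.82
tool_pos: [0.4952, -0.0644, 0.3023]
orientation: [-3.141, -0.006, 0.0]
force: [0.2, -0.9, 0.8]
opening: 0.0926
gripper_force: 0.0
[-2.32471358e-01 -1.44282076e-01  1.76231236e+00  7.29984512e-04
  1.52396850e+00  1.33415579e+00] [ 0.49516925 -0.064397    0.30234708] [[ 9.99991426e-01  4.13475659e-03 -2.27194243e-04]
 [ 4.13493783e-03 -9.99991129e-01  8.03130131e-04]
 [-2.23871480e-04 -8.04062679e-04 -9.99999652e-01]]
[[288.59408217   0.         317.58895111]
 [  0.         288.59408217 204.09831095]
 [  0.           0.           1.        ]] [[ 5.75488635e-04 -9.71362018e-01 -2.37603660e-01  6.62201472e-02]
 [ 9.99999832e-01  5.74311382e-04  7.41751011e-05 -3.77992723e-04]
 [ 6.44076106e-05 -2.37603663e-01  9.71362185e-01 -8.21286390e-02]
 [ 0.00000000e+00  0.00000000e+00  0.00000000e+00  1.00000000e+00]]
```

View pics/w1.png

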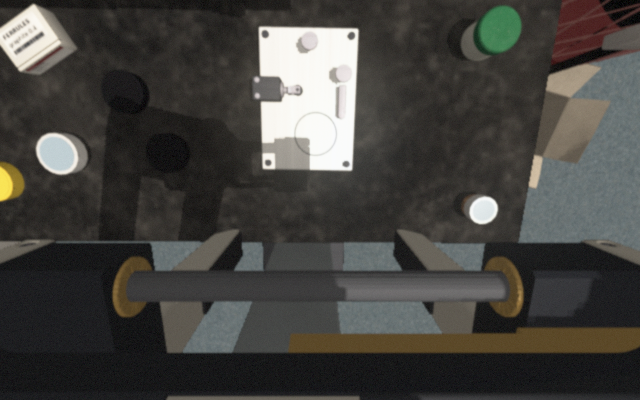

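The wrist picture shows the circle at about (315,133) and the plate corners at (260,27), (358,28), (262,170) and (353,171). The larger mirror is at (62,153) and the stops are at (309,40) and (343,73). Next I measure these.

```bash
cat >> h.py <<'E'
from scipy.spatial.transform import Rotation as R
def wpose(s,c):
    T=np.eye(4);T[:3,:3]=R.from_rotvec(s["orientation"]).as_matrix();T[:3,3]=s["tool_pos"]
    return T@c["tool_from_camera"]
E
python3 - <<'E'
from plant import robot
from h import *
s=robot.read_state();c=robot.read_camera("wrist");im=c["color"];P=wpose(s,c);g=cv2.cvtColor(im,cv2.COLOR_RGB2GRAY)
roi=g[100:166,285:348].astype(int)
bg=cv2.medianBlur(g,15)[100:166,285:348].astype(int)
v,u=np.nonzero(bg-roi>20)
X=np.array([ray(c,a+285,b+100,.012,P)[:2] for a,b in zip(u,v)])
r=np.hypot(*(X-ray(c,315,133,.012,P)[:2]).T);X=X[(r>.018)&(r<.034)]
for _ in range(4):
    A=np.c_[2*X,np.ones(len(X))];q=np.linalg.lstsq(A,(X**2).sum(1),rcond=None)[0];rr=np.sqrt(q[2]+q[0]**2+q[1]**2)
    d=abs(np.hypot(*(X-q[:2]).T)-rr);X=X[d<max(.002,0)]
print("circle",q[:2],"r",rr,len(X))
m=(g[10:185,240:375]>110).astype(np.uint8)
m=cv2.morphologyEx(m,cv2.MORPH_CLOSE,np.ones((25,25)))
n,l,st,ce=cv2.connectedComponentsWithStats(m);i=1+st[1:,4].argmax()
cnt=cv2.findContours((l==i).astype(np.uint8),cv2.RETR_EXTERNAL,cv2.CHAIN_APPROX_NONE)[0][0][:,0]+[240,10]
W=np.array([ray(c,*p,.012,P)[:2] for p in cnt],np.float32)*1000
print("plate",cv2.minAreaRect(W))
# plate long edges: line fits
for side in (-1,1):
    cy=np.median(W[:,1]);mm=W[(np.sign(W[:,1]-cy)==side)&(abs(W[:,1]-cy)>45)&(abs(W[:,0]-W[:,0].mean())<65)]
    p=np.polyfit(mm[:,0],mm[:,1],1);print("edge y",np.polyval(p,W[:,0].mean()),"yaw deg",np.degrees(np.arctan(p[0])))
for side in (-1,1):
    cx=(W[:,0].max()+W[:,0].min())/2;mm=W[(np.sign(W[:,0]-cx)==side)&(abs(W[:,0]-cx)>70)&(abs(W[:,1]-W[:,1].mean())<45)]
    p=np.polyfit(mm[:,1],mm[:,0],1);print("edge x",np.polyval(p,W[:,1].mean()),"yaw deg",-np.degrees(np.arctan(p[0])))
for nm,(u0,v0,u1,v1) in dict(big=(28,120,100,182),small=(455,185,505,230)).items():
    g2=g[v0:v1,u0:u1];t,m=cv2.threshold(g2,0,255,cv2.THRESH_OTSU)
    n,l,st,ce=cv2.connectedComponentsWithStats(m);i=1+st[1:,4].argmax()
    cnt=cv2.findContours((l==i).astype(np.uint8),cv2.RETR_EXTERNAL,cv2.CHAIN_APPROX_NONE)[0][0][:,0]+[u0,v0]
    W=np.array([ray(c,*p,.028,P)[:2] for p in cnt],np.float32)*1000
    print(nm,t,cv2.minEnclosingCircle(W),cv2.minAreaRect(W))
E
```

```text
circle [ 0.56109979 -0.06031307] r 0.02608124752522138 144
plate ((598.7728271484375, -40.204307556152344), (138.7931671142578, 165.68106079101562), 89.30023193359375)
edge y -109.05876592852644 yaw deg -0.7449342029831668
edge y 12.262309430089903 yaw deg 1.6352683506622874
edge x 516.4767528068816 yaw deg -0.9670162677382799
edge x 681.084431889036 yaw deg -0.7330878588936067
big 132.0 ((535.1736450195312, 252.32595825195312), 27.805376052856445) ((536.1831665039062, 254.3150634765625), (50.14048385620117, 50.694358825683594), 37.69758224487305)
small 144.0 ((467.5467834472656, -275.2337951660156), 18.42483901977539) ((467.48431396484375, -274.9499206542969), (36.018070220947266, 35.83241653442383), 28.95821762084961)
```

```bash
python3 -m jog '1 0.006 -0.039 0 1;1 0.006 -0.04 0 0;1 0.006 -0.04 0 0;1 0.006 -0.04 0 0;1 0.006 -0.04 0 0;1 0.006 -0.04 0 0;1 0.006 -0.04 0 0;1 0 -0.038 0 0;1 0 0 0 0;1 0 0 0 0'
python3 - <<'E'
from plant import robot
from h import *
s=robot.read_state();c=robot.read_camera("wrist");im=c["color"];P=wpose(s,c);g=cv2.cvtColor(im,cv2.COLOR_RGB2GRAY)
print(s["tool_pos"],np.degrees(s["orientation"]),s["q"])
Q=np.linalg.inv(P)@[.536,.254,.028,1];uv=c["intrinsics"]@Q[:3];uv=(uv/uv[2])[:2].astype(int);print(uv)
u0,v0=uv-40;g2=g[v0:v0+80,u0:u0+80];t,m=cv2.threshold(g2,0,255,cv2.THRESH_OTSU)
n,l,st,ce=cv2.connectedComponentsWithStats(m);i=1+st[1:,4].argmax()
cnt=cv2.findContours((l==i).astype(np.uint8),cv2.RETR_EXTERNAL,cv2.CHAIN_APPROX_NONE)[0][0][:,0]+[u0,v0]
W=np.array([ray(c,*p,.028,P)[:2] for p in cnt],np.float32)*1000
print(t,cv2.minEnclosingCircle(W),cv2.minAreaRect(W))
E
```

```text
t: 2.75
tool_pos: [0.5408, 0.2493, 0.3023]
orientation: [3.141, -0.025, -0.001]
force: [0.0, -0.5, -0.6]
opening: 0.0929
gripper_force: 0.0
[0.54078297 0.24933875 0.3023448 ] [ 1.79949849e+02 -1.44048701e+00 -7.03031330e-02] [ 3.46161634e-01  1.19267938e-01  1.50097314e+00 -4.55922844e-04
  1.52235301e+00  1.93298980e+00]
[314 191]
126.0 ((536.7572021484375, 254.77626037597656), 25.529003143310547) ((536.8485717773438, 254.08111572265625), (47.92832565307617, 49.91986846923828), 89.10523986816406)
```

```bash
python3 -m jog '1 -0.0045 -0.0047 0.03 0;1 0 0 0.03 0;1 0 0 0.03 0;1 0 0 0.03 0;1 0 0 0.03 0;1 0 0 0.02 0;1 0 0 0.015 0;1 0 0 0.01 0;1 0 0 0.009 0;1 0 0 0 0' 15
```

```text
t: 3.63
tool_pos: [0.536, 0.2524, 0.0973]
orientation: [3.14, -0.03, -0.003]
force: [0.1, 0.9, -0.8]
opening: 0.0931
gripper_force: 0.0
```

```bash
python3 -m jog '1 0 -0.0015 -0.0007 0;0.6 0 0 0 0;0.6 0 0 0 0;0.6 0 0 0 0;0.4 0 0 0 0;0.4 0 0 0 0;0.4 0 0 0 0;0.4 0 0 0 0;0.4 0 0 0 0;0.4 0 0 0 0' 20
```

```text
t: 4.47
tool_pos: [0.5364, 0.2557, 0.0995]
orientation: [-3.141, 0.027, 0.0]
force: [-0.4, -0.5, 0.5]
opening: 0.0495
gripper_force: 20.0
```

```bash
python3 -m jog '0.4 0 0 -0.005 0;0.4 0 0 -0.01 0;0.4 0 0 -0.02 0;0.4 0 0 -0.025 0;0.4 0 0.02 -0.02 0;0.4 0 0.035 -0.01 0;0.4 0.001 0.04 0 0;0.4 0.002 0.04 0 0;0.4 0.003 0.04 0 0;0.4 0.003 0.04 0 0' && python3 -m jog '0.4 0.003 0.04 0 0;0.4 0.004 0.035 0 0;0.4 0.003 0.03 0 0;0.4 0 0.02 0 0;0.4 0 0.01 0 0;0.4 0 0 0 0;0.4 0 0 0 0;0.4 0 0 0 0'
python3 - <<'E'
from plant import robot
from h import *
for k in range(3):
    s=robot.read_state();c=robot.read_camera("wrist");print(s["tool_pos"],s["opening"])
a=s["orientation"];print(2*np.degrees(np.arctan(a[1]/a[0])))
cv2.imwrite("pics/w2.png",c["color"][:,:,::-1])
E
```

```text
t: 5.3
tool_pos: [0.5416, 0.0389, 0.1907]
orientation: [3.141, -0.026, 0.002]
force: [0.2, -0.1, -1.6]
opening: 0.049
gripper_force: 20.0
t: 5.97
tool_pos: [0.5494, -0.0933, 0.1896]
orientation: [-3.141, 0.026, 0.0]
force: [0.1, 0.0, -1.0]
opening: 0.0495
gripper_force: 20.0
[ 0.54937937 -0.09328462  0.18956086] 0.04945408850354542
[ 0.5493814  -0.09312371  0.18949552] 0.049670702355647314
[ 0.54940412 -0.09308287  0.1894638 ] 0.04919623136178379
-0.8928955846267279
```

View pics/w2.png

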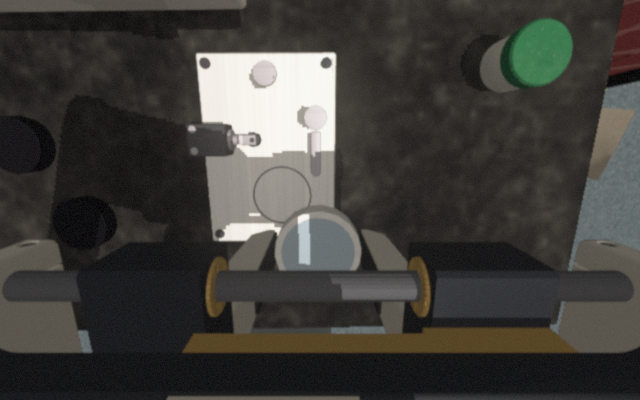

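The mirror is held level at (318,250), and the circle at (282,195) is in clear view. I'll re-measure the circle and work out where the mirror sits in the grip from its front rim.

Run:
```python
from plant import robot
from h import *
s=robot.read_state();c=robot.read_camera("wrist");im=c["color"];P=wpose(s,c);g=cv2.cvtColor(im,cv2.COLOR_RGB2GRAY)
bg=cv2.medianBlur(g,21).astype(int)
def fit(X,tol,n=6):
    for _ in range(n):
        A=np.c_[2*X,np.ones(len(X))];q=np.linalg.lstsq(A,(X**2).sum(1),rcond=None)[0];rr=np.sqrt(q[2]+q[0]**2+q[1]**2)
        X=X[abs(np.hypot(*(X-q[:2]).T)-rr)<tol]
    return q[:2],rr,len(X)
v,u=np.nonzero((bg-g>12)[160:210,245:320])
X=np.array([ray(c,a+245,b+160,.012,P)[:2] for a,b in zip(u,v)])
r=np.hypot(*(X-[.561,-.0603]).T);X=X[(r>.02)&(r<.032)]
print("circle",fit(X,.0015))
zt=s["tool_pos"][2]-.070
for u in range(290,350,10):
    col=g[190:235,u].astype(int);print(u,list(col[::1]) if u==320 else '')
Y=[]
for u in range(292,346,3):
    col=cv2.GaussianBlur(g,(3,3),0)[195:235,u].astype(int);d=np.abs(np.diff(col));v=np.nonzero(d>25)[0]
    if len(v): v0=v[0]+195.5;Y.append(ray(c,u,v0,zt,P)[:2]);print(u,v0,Y[-1]-s["tool_pos"][:2])
print(fit(np.array(Y),.001))
# projected expected front rim if centred
for a in (0,):
    p=np.r_[s["tool_pos"][:2]+[.025,0],zt,1];q=c["intrinsics"]@(np.linalg.inv(P)@p)[:3];print(q/q[2])
```

```text
circle (array([ 0.56110943, -0.06001282]), np.float64(0.02615542959290577), 305)
290 
300 
310 
320 [np.int64(147), np.int64(145), np.int64(147), np.int64(146), np.int64(143), np.int64(145), np.int64(143), np.int64(145), np.int64(148), np.int64(145), np.int64(144), np.int64(142), np.int64(145), np.int64(144), np.int64(136), np.int64(121), np.int64(111), np.int64(107), np.int64(107), np.int64(105), np.int64(110), np.int64(123), np.int64(139), np.int64(141), np.int64(142), np.int64(140), np.int64(140), np.int64(137), np.int64(125), np.int64(116), np.int64(112), np.int64(114), np.int64(112), np.int64(114), np.int64(111), np.int64(113), np.int64(114), np.int64(111), np.int64(112), np.int64(115), np.int64(113), np.int64(112), np.int64(111), np.int64(113), np.int64(113)]
330 
340 
298 214.5 [0.02328883 0.01076288]
301 213.5 [0.02383252 0.00910427]
304 212.5 [0.02437527 0.0074485 ]
307 212.5 [0.02435096 0.00580897]
(array([ 0.56512368, -0.08673954]), np.float64(0.008652970161534863), 4)
[317.60929126 211.20155309   1.        ]
```

```bash
python3 -m jog '0.4 0.004 -0.012 0 0;0.4 0.004 -0.012 0 0;0.4 0.0032 -0.0092 0.01 0;0.4 0 0 0.02 0;0.4 0 0 0.02 0;0.4 0 0 0.015 0;0.4 0 0 0.01 0;0.4 0 0 0.005 0;0.4 0 0 0 0;0.4 0 0 0 0'
python3 - <<'E'
from plant import robot
for k in range(3): s=robot.read_state();robot.read_camera("wrist");print(s["tool_pos"],s["force"])
E
```

```text
t: 7.0
tool_pos: [0.5614, -0.0613, 0.1097]
orientation: [-3.141, 0.027, -0.0]
force: [0.4, -0.4, -1.2]
opening: 0.0496
gripper_force: 20.0
[ 0.5614449  -0.0613071   0.10968975] [ 0.35076067 -0.42392829 -1.19144176]
[ 0.56186856 -0.06152074  0.11035218] [-0.37928587  0.72672314 -0.88329403]
[ 0.56202709 -0.06166283  0.11066675] [-0.35069978  0.1835502  -1.03593951]
```

```bash
python3 -m jog '0.4 -0.0005 -0.001 0.004 0;0.4 0 0 0.003 0;0.4 0 0 0.002 0;0.4 0 0 0.001 0;0.4 0 0 0 0' ; python3 -m jog '0.4 0 0 0.001 0;0.4 0 0 0 0'; python3 -m jog '0.4 0 0 0.001 0;0.4 0 0 0 0'
```

```text
t: 7.57
tool_pos: [0.5606, -0.0606, 0.0995]
orientation: [-3.141, 0.027, 0.001]
force: [-0.9, 0.1, 1.2]
opening: 0.0498
gripper_force: 20.0
t: 7.73
tool_pos: [0.5607, -0.0606, 0.0994]
orientation: [3.141, -0.027, -0.0]
force: [-5.9, 0.7, 9.5]
opening: 0.0494
gripper_force: 20.0
t: 7.9
tool_pos: [0.5609, -0.0606, 0.0993]
orientation: [3.141, -0.027, -0.0]
force: [-9.9, 2.5, 17.9]
opening: 0.0498
gripper_force: 20.0
```

It is in contact with the plate, so I'll unload it, open, and lift away.

```bash
python3 -m jog '0.4 0 0 -0.0018 0;0.55 0 0 0 0;0.6 0 0 0 0;0.7 0 0 0 0;0.7 0 0 0 0;0.7 0 0 -0.01 0;0.7 0 0 -0.02 0;0.7 -0.02 0 -0.02 0;0.7 -0.025 0 -0.01 0;0.7 -0.02 0 0 0'; python3 -m jog '0 0 0 0 0;0 0 0 0 0;0 0 0 0 0;0 0 0 0 0;0 0 0 0 0;0 0 0 0 0'
python3 - <<'E'
from plant import robot
from h import *
s=robot.read_state();c=robot.read_camera("wrist");P=wpose(s,c);cv2.imwrite("pics/w3.png",c["color"][:,:,::-1]);print(s["tool_pos"],s["opening"])
for p in ([.5611,-.0601,.028],[.586,-.06,.028],[.631,-.061,.012]):
    q=c["intrinsics"]@(np.linalg.inv(P)@np.r_[p,1])[:3];print(p,(q/q[2])[:2])
E
```

```text
t: 8.73
tool_pos: [0.4965, -0.0598, 0.1627]
orientation: [3.14, -0.027, 0.007]
force: [-0.0, 0.4, -0.2]
opening: 0.0651
gripper_force: 0.0
t: 9.23
tool_pos: [0.4961, -0.0595, 0.1591]
orientation: [-3.141, 0.027, 0.001]
force: [-0.6, 0.0, 0.1]
opening: 0.0297
gripper_force: 0.0
[ 0.49607947 -0.05946911  0.15905827] 0.0297114408948946
[0.5611, -0.0601, 0.028] [317.48760936 135.14792565]
[0.586, -0.06, 0.028] [316.74476311  98.47354203]
[0.631, -0.061, 0.012] [317.11457818  34.44631668]
```

View pics/w3.png

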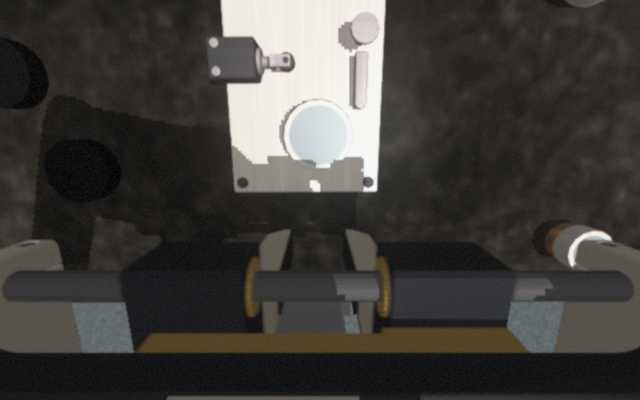

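The mirror sits flat on the circle at (318,133), where I expected it, and the path ahead is clear. I'll finish closing the fingers and drop in behind the mirror, about 2 mm to the fence side so they clear the roller.

```bash
python3 -m jog '0 0.005 0.001 0.005 0;0 0.005 0.001 0.01 0;0 0.002 0.0005 0.01 0;0 0 0 0.01 0;0 0 0 0.008 0;0 0 0 0.006 0;0 0 0 0.005 0;0 0 0 0.003 0;0 0 0 0 0;0 0 0 0 0'
python3 - <<'E'
from plant import robot
for k in range(4): s=robot.read_state();robot.read_camera("top");print(s["tool_pos"],s["force"],s["opening"])
E
```

```text
t: 10.12
tool_pos: [0.5077, -0.0622, 0.1024]
orientation: [3.141, -0.027, 0.0]
force: [-0.3, -0.4, 0.5]
opening: 0.0004
gripper_force: 0.0
[ 0.50769881 -0.06215841  0.10236251] [-0.2542233  -0.44849146  0.53835422] 0.00038163027253043603
[ 0.50788328 -0.0622191   0.10265137] [0.36655204 0.01119777 0.46061947] 0.0002980335745399351
[ 0.50798313 -0.06223984  0.10280287] [ 0.18019956 -0.35043595 -0.0901885 ] 0.0007342483893947487
[ 0.50801914 -0.06223602  0.1028282 ] [-0.48348957 -0.28803508  0.12255212] 0.00024389220240528868
```

```bash
python3 -m jog '0 0.004 0 0.0025 0;0 0.006 0 0 0;0 0.004 0 0 0;0 0.002 0 0 0;0 0.002 0 0 0;0 0.002 0 0 0;0 0.002 0 0 0;0 0.002 0 0 0;0 0.002 0 0 0;0 0.002 0 0 0'; python3 -m jog '0 0.002 0 0 0;0 0.002 0 0 0;0 0.002 0 0 0;0 0.002 0 0 0;0 0.002 0 0 0'
python3 - <<'E'
from plant import robot
from h import *
s=robot.read_state();c=robot.read_camera("wrist");cv2.imwrite("pics/w4.png",c["color"][:,:,::-1]);print(s["tool_pos"],s["force"])
E
```

```text
t: 11.15
tool_pos: [0.5357, -0.0626, 0.0996]
orientation: [-3.141, 0.027, 0.0]
force: [-1.2, -0.1, -0.3]
opening: 0.0004
gripper_force: 0.3
t: 11.57
tool_pos: [0.5458, -0.0628, 0.0997]
orientation: [3.141, -0.027, -0.0]
force: [-0.9, -0.3, -0.6]
opening: 0.0006
gripper_force: 0.2
[ 0.5457892  -0.06282058  0.09969989] [-0.90687495 -0.25978014 -0.64589225]
```

View pics/w4.png

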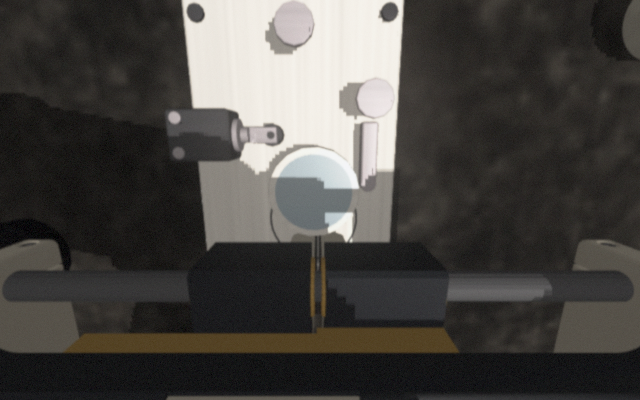

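The mirror at (315,192) has moved about 17 mm past the circle and is entering between the roller (273,135) and the fence (368,155). I'll keep pushing.

```bash
python3 -m jog '0 0.002 0 0 0;0 0.002 0 0 0;0 0.002 0 0 0;0 0.002 0 0 0;0 0.002 0 0 0;0 0.002 0 0 0;0 0.002 0 0 0;0 0.002 0 0 0;0 0.002 0 0 0'; python3 -m jog '0 0.002 0 0 0;0 0.002 0 0 0;0 0.002 0 0 0;0 0.002 0 0 0;0 0.002 0 0 0';python3 -m jog '0 0.002 0 0 0;0 0.002 0 0 0;0 0.002 0 0 0;0 0.002 0 0 0'
```

```text
t: 12.37
tool_pos: [0.5612, -0.0624, 0.099]
orientation: [-3.14, 0.027, 0.011]
force: [-15.4, 3.6, 12.8]
opening: 0.0001
gripper_force: 8.3
t: 12.78
tool_pos: [0.5709, -0.062, 0.0988]
orientation: [-3.139, 0.027, 0.012]
force: [-16.2, 6.0, 11.2]
opening: 0.0003
gripper_force: 8.0
t: 13.12
tool_pos: [0.5793, -0.062, 0.0987]
orientation: [-3.139, 0.027, 0.01]
force: [-10.4, 6.7, 6.8]
opening: 0.0004
gripper_force: 5.8
```

```bash
python3 -m jog '0 0.002 0 0 0;0 0.002 0 0 0;0 0.002 0 0 0;0 0.002 0 0 0'; python3 -m jog '0 0.002 0 0 0;0 0.002 0 0 0;0 0.0015 0 0 0;0 0 0 0 0'
python3 - <<'E'
from plant import robot
from h import *
s=robot.read_state();c=robot.read_camera("wrist");cv2.imwrite("pics/w5.png",c["color"][:,:,::-1]);print(s["tool_pos"],s["force"])
E
```

```text
t: 13.45
tool_pos: [0.5891, -0.0631, 0.099]
orientation: [-3.141, 0.027, 0.003]
force: [-2.0, 1.7, -1.3]
opening: 0.0003
gripper_force: 0.8
t: 13.78
tool_pos: [0.596, -0.064, 0.1002]
orientation: [3.141, -0.028, 0.002]
force: [-0.4, 0.8, 0.2]
opening: 0.0009
gripper_force: 0.0
[ 0.59596656 -0.06398489  0.10023944] [-0.39039821  0.77147136  0.16258246]
```

View pics/w5.png

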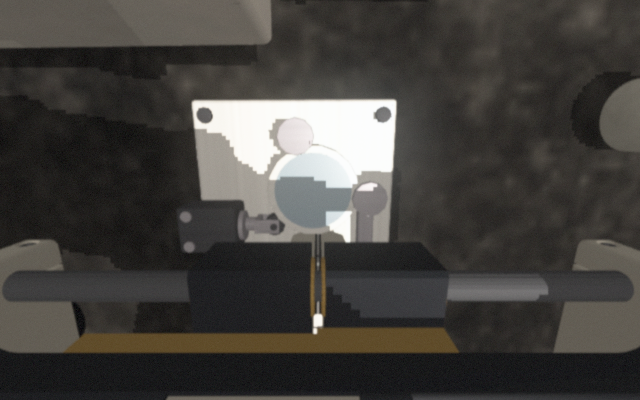

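The mirror at (315,188) is under both heads and the push force has dropped to zero. I'll press it gently to be sure it is home, then back off.

```bash
python3 -m jog '0 0.001 0 0 0;0 0.001 0 0 0;0 0 0 0 0'; python3 -m jog '0 0.001 0 0 0;0 0 0 0 0'; python3 -m jog '0 0.001 0 0 0;0 0 0 0 0'
```

```text
t: 14.08
tool_pos: [0.597, -0.0638, 0.0997]
orientation: [3.141, -0.027, -0.001]
force: [-1.4, 0.5, 0.8]
opening: 0.0006
gripper_force: 0.5
t: 14.25
tool_pos: [0.5974, -0.0638, 0.0996]
orientation: [-3.141, 0.027, 0.003]
force: [-6.0, -0.4, 4.6]
opening: 0.0002
gripper_force: 2.9
t: 14.42
tool_pos: [0.5977, -0.0638, 0.0995]
orientation: [-3.141, 0.027, 0.006]
force: [-10.0, -0.2, 8.5]
opening: 0.0005
gripper_force: 5.0
```

```bash
python3 -m jog '0 -0.003 0 0 0;0 -0.005 0 0 0;0 -0.01 0 0 0;0 -0.015 0 0 0;0 -0.02 0 -0.01 0;0 -0.02 0 -0.03 0;0 -0.02 0 -0.03 0;0 -0.01 0 -0.03 0;0 0 0 -0.01 0;0 0 0 0 0'
python3 - <<'E'
from plant import robot
from h import *
s=robot.read_state();c=robot.read_camera("wrist");im=c["color"];P=wpose(s,c);g=cv2.cvtColor(im,cv2.COLOR_RGB2GRAY);print(s["tool_pos"],s["force"])
q=c["intrinsics"]@(np.linalg.inv(P)@[.631,-.061,.028,1])[:3];u,v=(q/q[2])[:2];print(u,v)
u0,v0=max(0,int(u)-80),max(0,int(v)-70);cr=im[v0:v0+140,u0:u0+160]
cv2.imwrite("pics/w6.png",cv2.resize(cr,None,fx=4,fy=4,interpolation=cv2.INTER_CUBIC)[:,:,::-1]);print(u0,v0)
n=c["pose"] if "pose" in c else 0
t=robot.read_camera("top");g2=t["color"].min(2)
k,l,st,ce=cv2.connectedComponentsWithStats((g2[160:255,230:450]>130).astype(np.uint8))
for i in range(1,k):
    if st[i,4]>40:print(ce[i]+[230,160],st[i,4])
E
```

```text
t: 15.25
tool_pos: [0.4978, -0.0624, 0.2136]
orientation: [3.14, -0.027, 0.012]
force: [0.4, 0.1, 0.5]
opening: 0.0002
gripper_force: 0.0
[ 0.49784018 -0.0623911   0.21364197] [0.36229441 0.09078415 0.53155717]
313.42438670593214 54.23664976820001
233 0
[248.32786885 174.7431694 ] 366
[355.32007576 189.86994949] 1584
[396.5307667  232.15597236] 3039
[441.49864499 236.93766938] 369
```

View pics/w6.png

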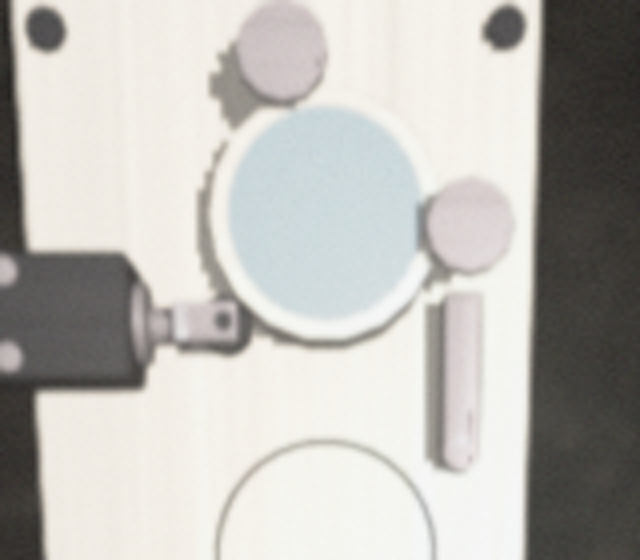

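The mirror is face up at crop (325,212), which is image (314,53) against a predicted (313.4,54.2). It lies under both heads with the roller against its rim, and the fingers are clear, so I'm handing in.

```bash
python3 -c "
from plant import robot
print(robot.close_job())"
```

```text
the job is handed in; nothing more can be done
None
```

The larger mirror was set on the marked circle and released, then pushed home against both stops and the plunger; I handed the job in at about 15 s of the 54 s allowed, with the gripper clear and nothing else touched.

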